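# Find the spindle flat and hold the set-screw collar on it

### The job

Pinch the lap machine's bare spindle with one finger on its set-screw flat and turn it until that flat faces the key slot in the small fork. Then take the collar with the protruding screw off the brick, slide it over the spindle with its screw on the flat, pointing squarely at the key slot, and push it down against the spring seat as far as it goes. Leave the spacer ring, jar and brush alone, and finish while still gripping the collar and holding it down there, so the screw can be tightened.

Things in the scene. Friction and masses are not known exactly. Their poses are not given: they have to be found in the camera images.
- machine: Blue lap machine, fixed to the bench, 230 x 190 mm, its deck (aluminium disc of 70 mm radius) 70 mm above the bench. Origin on its underside on the spindle's axis, z up; its x axis points from the spindle to the key slot.
- flat (a point): The spindle's flat, 8 mm from the axis: the spindle measures 20 mm across the flat, 24 mm elsewhere. 17 mm wide, from the deck to 4 mm below the spindle's top. Origin in its middle, 33 mm above the deck, z up, x axis straight out of the flat; it turns with the spindle. At the start it points 0.5 to 1.5 rad anticlockwise (from above) of the key slot.
- axis_top (a point): Centre of the top of the upright steel spindle, 70 mm above the machine's deck (fixed, does not turn). The spindle is 24 mm in diameter with a 3 mm chamfer at the top, turns with slight friction (0.06 N m) and stays where it is left.
- seat_top (a point): Centre of the top of the spring seat, a steel washer of 39 mm diameter round the spindle's foot, its top 26 mm above the deck. It yields straight down by 12 mm to a stop (3.5 N to start, 9.5 N at the stop) and springs back when let go.
- slot (a point): Middle of the key slot: a 14 mm wide gap, open at the top, in an aluminium fork 50 mm wide standing on the machine 88 mm from the spindle's axis, its top 112 mm above the machine's underside. The point is 99 mm above the machine's underside, the height of the collar's screw when the collar is fully down.
- brick: Pale firebrick offcut, fixed, 100 x 80 x 25 mm; origin at the centre of its underside. The collar stands on it near the middle.
- collar_center (a point): Centre of the loose steel collar, half-way up on its axis: ring 44 mm outside, 27 mm bore, 30 mm high, about 0.2 kg, upright. x axis: from the axis out along the set-screw to its head; z up. Inside, the screw's 8 mm wide foot reaches to 9.5 mm from the axis, 11 to 19 mm above the underside, so the collar passes the spindle only with its screw on the flat.
- collar_screw (a point): Outer end of the collar's screw head, a 9 mm diameter stub sticking out 9 mm from the collar's side, half-way up; 31 mm from the collar's axis.
- spacer: Plain steel spacer ring without a screw, 44 mm diameter, 30 mm high, loose on the bench; not to be disturbed. Origin at the centre of its underside.
- jar: Closed glass jar, 50 mm diameter, 70 mm high, loose on the bench; not to be disturbed. Origin at the centre of its underside.
- brush: Brush with a wooden handle, 170 mm long, lying on the bench; not to be disturbed. Origin in its middle.
Mind the look-alikes: they are no part of the job. Leave any black or green look-alike of the part that bears collar_center alone.

How it is judged:
On the way:
1. the fingers pinch the spindle on its flat, turned to face the key slot (within about 14 degrees) (contact force between the fingers and spindle_c1 above 2 N and x of flat in the frame of machine above 0 m and y of flat in the frame of machine between -0.002 and 0.002 m), for 0.2 s.
At the end, for the whole second after the job is handed in: Collar within 4 mm of the spindle axis, upright (0.1 rad), pushed down to within 3.5 mm of the seat's stop, screw on the flat (within 0.25 rad) and its head within 7.5 mm of the slot's line, while the fingers still hold it with more than 3 N (horizontal distance between collar_center and machine below 0.004 m and z of collar_center in the frame of machine below 0.1025 m and x of each of collar_screw, flat in the frame of machine above 0 m and y of collar_screw in the frame of machine between -0.0075 and 0.0075 m and angle between the x axis of collar_center and the x axis of flat, either way round below 0.25 rad and angle between collar_center's own z axis and vertical below 0.1 rad and contact force between the fingers and collar above 3 N); the arm keeps its last pose, push and grip.
It fails at once if the spacer was disturbed (moved more than 30 mm) (distance of spacer from where it was at the start of the episode above 0.03 m).
It fails at once if the jar was disturbed (moved more than 30 mm) (distance of jar from where it was at the start of the episode above 0.03 m).
It fails at once if the brush was disturbed (moved more than 30 mm) (distance of brush from where it was at the start of the episode above 0.03 m).
It also fails if it takes over 58 s, if anything falls off the work surface, if the arm or the gripper's body presses on something with over 40 N, if the wrist force passes 120 N, or if a joint passes its speed limit or range.

### The arm

A 7-joint arm with a two-finger parallel gripper is mounted at the origin on the work surface. World frame = base frame: x ahead of the robot, y to its left, z up, the work surface at z = 0. Lengths are in m, angles in rad, forces in N, time in s.
With the tool pointing down it reaches from about 0.425 to 0.925 m from the base axis. Payload 6.8 kg.
Tool frame: the origin (TCP) lies at the very end of the fingers, on their centre line; the grasp point (between the pads) lies 19 mm behind it; z points along the fingers, y is the line along which they close (so a half turn about z gives the same grasp; the last joint's range is limited). The gripper opens to 85 mm and grips with 20 to 120 N. Pads are 22 mm wide; open, the fingers measure 114 mm over their backs; the gripper's body (76 mm by 85 mm) begins 54 mm behind the grasp point. The pads swing forward as they close: fully open they stand 13 mm farther back than shut.
Start: joints at [1.152, 0.477, 0.022, 1.555, -0.011, 1.109, -0.083], TCP at [0.206, -0.643, 0.203] pointing down, gripper open.
Joint ranges: [-2.96, 2.96], [-0.34, 2.1], [-1.41, 1.46], [0.24, 2.44], [-1.37, 4.51], [0.17, 1.92], [-2.96, 2.96]. Speed limits (rad/s): [2.39, 2.39, 3.14, 3.14, 3.14, 3.14, 3.14].

### API

Orientations are given as a unit quaternion [w, x, y, z].
In Python, from station import get_obs, read_camera, hand_in gives the robot as it stands.
- The arm moves only by the tool arm_command, never from a script. Its argument "commands" is one flat list of numbers, 7 for each row, row after row: the shift along the tool's x, y, z in m, then the turn, a rotation vector about the tool's x, y, z in degrees, then the opening, from 0 (shut) to 1 (fully open). In form: [tx, ty, tz, rx, ry, rz, fingers, tx, ty, tz, rx, ry, rz, fingers, ...]. A call has 1 to 8 rows; each row is the pose to reach, as a shift and turn from the pose commanded when the call began, along the tool's axes at that moment; what a row does not reach only later rows make up. A row lasts 1/10 s, in which the tool goes at most 50 mm and 8.59 degrees, less where a joint would pass 70% of its speed; a pose out of reach is approached as far as the arm can. A call with a gripper value outside its range is refused whole. The fingers move at their own pace and stop on an object; "force" is the grip in N (left out, the last holds). Time passes only in rows, so rows that repeat a pose let the fingers close. It gives the time, the measured TCP pose, the force, the opening and the grip force at its end, in the units of the state.
- get_obs(): the state, without advancing time (a new reading comes with each control period).
- read_camera(name): name is "scene" or "side" or "wrist"; returns a dict with "img" (400x640x3 uint8, red, green, blue), "camera_matrix" (3x3 intrinsics, pixels), "pose" (4x4, takes a point from camera to world coordinates). Camera axes: x right, y down, z forward; pixel columns grow to the right and rows downward; lengths in m; the calibration is good to about 2 mm. A picture is of the moment at which its call begins. There is no depth.
- hand_in(): hands the job in; it is judged then, once.
The state is a dict: "t": time; "q": joint angles; "joint_vel": joint speeds; "joint_torque": joint torques, N m; "eef_pos": TCP position; "tool_rot": TCP orientation; "contact_force": force on the tool from outside, world axes, zero at the start; "torque": the same for the moment, N m; "gripper_width": opening from 0.0 (shut) to 1.0 (fully open); "grasp_force": force on a finger pad.
Only numpy, scipy, OpenCV 4.12 (cv2) and the standard library are available. Lean on these libraries where they do the work, as an engineer would, in place of code of your own. Each camera call takes 0.05 s, during which the arm holds its last target. There are 200 camera calls.

## Working session

There is one attempt and no reset: what is moved stays moved. The work goes in short steps, Python scripts to look and compute and a tool call to move; the robot and the scene stay as the last step left them, time stands still between calls to the robot, and variables do not carry over. Pictures are saved under pics/ and viewed, at most 10 in all, crops included, and the job is handed in when it is done.

Besides the shell and the picture viewer there is one more tool, called after "Emit:" in YAML: its name, and indented under it one key for each argument. arm_command: Moves the arm, as the interface text tells. Its arguments: {"type":"object","properties":{"commands":{"type":"array","items":{"type":"number"}},"force":{"type":"number"}},"required":["commands"]}

```bash
mkdir -p pics; ls; python3 - <<'E'
from station import *
import cv2,numpy as np
o=get_obs();print(o['t'],o['eef_pos'],o['tool_rot'])
for n in ['scene','side']:
    c=read_camera(n);cv2.imwrite(f'pics/{n}0.png',c['img'][:,:,::-1]);np.savez(f'pics/{n}0.npz',**c);print(n,c['camera_matrix'].tolist(),c['pose'].round(4).tolist())
a=cv2.imread('pics/scene0.png');b=cv2.imread('pics/side0.png')
E
```

```text
pics
0.0 [ 0.20619071 -0.64204376  0.20179549] [-9.18306477e-04  9.87946150e-01  1.54795053e-01 -2.32086624e-04]
scene [[467.1175269898196, 0.0, 313.58973535911224], [0.0, 467.1175269898196, 199.64056580491942], [0.0, 0.0, 1.0]] [[-0.7064, 0.5884, -0.3934, 1.0455], [0.7078, 0.5886, -0.3906, 0.44], [0.0017, -0.5544, -0.8323, 1.146], [0.0, 0.0, 0.0, 1.0]]
side [[477.3212335219485, 0.0, 323.55884224935033], [0.0, 477.3212335219485, 204.87489690170088], [0.0, 0.0, 1.0]] [[0.5467, -0.5228, 0.654, -0.3859], [-0.8372, -0.353, 0.4177, -0.622], [0.0125, -0.7759, -0.6307, 1.0079], [0.0, 0.0, 0.0, 1.0]]
```

View pics/scene0.png

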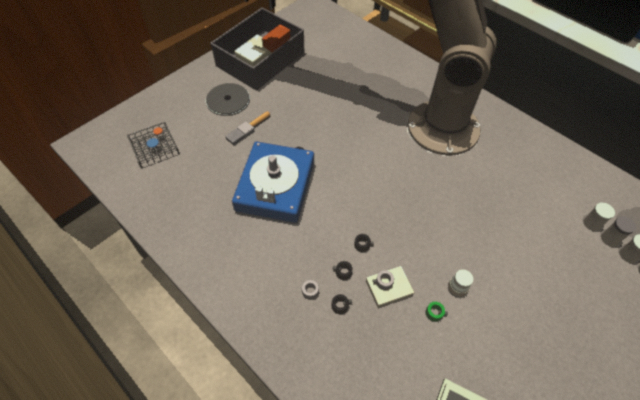

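View pics/side0.png

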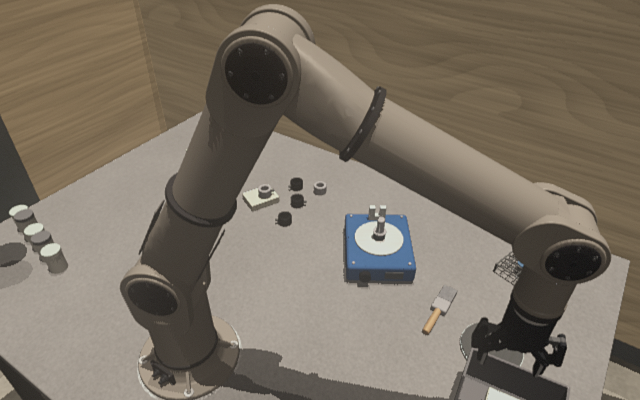

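The scene view shows the machine's spindle at about (272,160) with the fork at (266,195). The collar is on the brick at (385,280). These could be mistaken for it:
- the plain steel spacer at (310,289)
- black rings at (362,242), (344,269) and (341,303)
- a green ring at (436,311)

In the side view the spindle is at (380,222), the collar at (265,190) and the fork at (378,212).

I choose the steel ring with a screw on the pale brick, and will check it in a close crop.

```bash
cat > h.py <<'E'
import numpy as np,cv2
from station import *
def ray(c,p):
    K,T=c['camera_matrix'],c['pose'];d=T[:3,:3]@np.linalg.solve(K,[p[0],p[1],1.]);return T[:3,3],d/np.linalg.norm(d)
def plane(c,p,z):
    o,d=ray(c,p);return o+d*(z-o[2])/d[2]
def tri(*cp):
    A=np.zeros((3,3));b=np.zeros(3);R=[ray(c,p) for c,p in cp]
    for o,d in R:
        M=np.eye(3)-np.outer(d,d);A+=M;b+=M@o
    x=np.linalg.solve(A,b);return x.round(4),max(np.linalg.norm((np.eye(3)-np.outer(d,d))@(x-o)) for o,d in R).round(4)
def proj(c,X):
    T=c['pose'];p=c['camera_matrix']@(T[:3,:3].T@(np.asarray(X)-T[:3,3]));return (p[:2]/p[2]).round(1)
def Rt(q):
    from scipy.spatial.transform import Rotation as R
    return R.from_quat([q[1],q[2],q[3],q[0]]).as_matrix()
def snap(n,f):
    c=read_camera(n);np.savez(f'pics/{f}.npz',**c);return c
def crop(c,u,v,w,h,s):
    return cv2.resize(c['img'][v:v+h,u:u+w,::-1],None,fx=s,fy=s,interpolation=cv2.INTER_CUBIC)
E
python3 - <<'E'
from h import *
s=np.load('pics/scene0.npz');d=np.load('pics/side0.npz')
m=np.vstack([np.hstack([crop(s,235,135,80,60,5)[:300],crop(s,345,250,80,60,5)]),np.hstack([crop(d,340,190,80,60,5),crop(d,235,165,80,60,5)])])
cv2.imwrite('pics/m1.png',m)
for n,a,b in [('spindle top',(272,159),(380.5,219)),('collar',(385,278),(265,187))]: print(n,tri((s,a),(d,b)))
E
```

```text
spindle top (array([ 0.5543, -0.2107,  0.1362]), np.float64(0.0007))
collar (array([0.5716, 0.2223, 0.0551]), np.float64(0.0015))
```

View pics/m1.png

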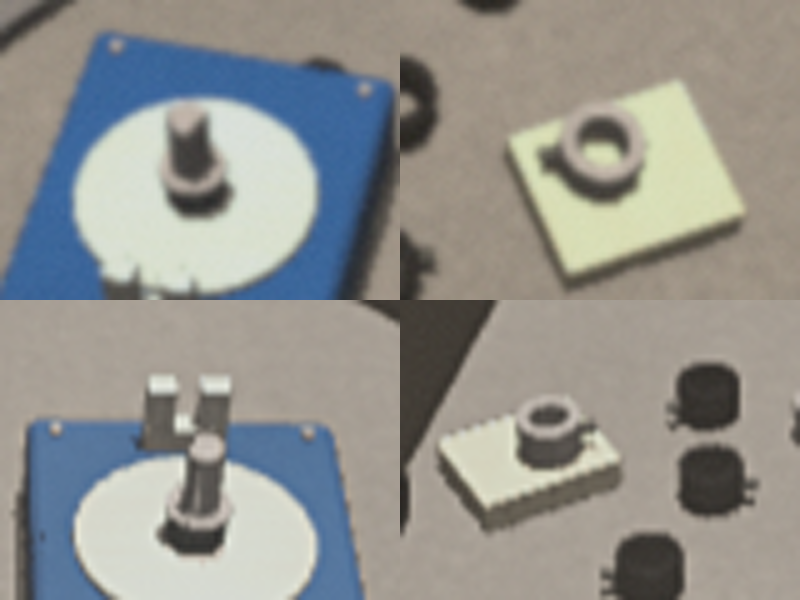

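```bash
python3 - <<'E'
from h import *
s=np.load('pics/scene0.npz');d=np.load('pics/side0.npz')
sp,e=tri((s,(272.4,157.6)),(d,(381.6,219.2)));print('spindle',sp,e)
print('collar top',tri((s,(385.4,278)),(d,(264.8,188))))
print('screw',plane(s,(345+29.5,250+31.4),.04),plane(d,(235+38,165+26),.04))
f=plane(d,(377.7,207.2),.112);print('slot',f,np.degrees(np.arctan2(*(f-sp)[1::-1])),np.linalg.norm((f-sp)[:2]))
c=snap('wrist','w0');o=get_obs();R=Rt(o['tool_rot']);print(R.round(3))
T=c['pose'];print('cam in tool',(R.T@(T[:3,3]-o['eef_pos'])).round(3),(R.T@T[:3,:3]).round(3).tolist(),c['camera_matrix'][0,0])
v=np.array([.555,-.21,.33])-o['eef_pos'];print('shift',R.T@v)
E
```

```text
spindle [ 0.5519 -0.2136  0.1382] 0.0021
collar top (array([0.5697, 0.2222, 0.0521]), np.float64(0.0017))
screw [0.5901696  0.20754587 0.04      ] [0.58496291 0.19848969 0.04      ]
slot [ 0.6238489  -0.16771502  0.112     ] 32.527449113834074 0.08533507382324965
[[ 0.952  0.306 -0.001]
 [ 0.306 -0.952  0.001]
 [-0.    -0.002 -1.   ]]
cam in tool [ 0.083  0.001 -0.172] [[-0.0, -0.948, -0.32], [1.0, -0.001, 0.0], [-0.0, -0.32, 0.948]] 304.2996303727908
shift [ 0.46416042 -0.30496492 -0.12757234]
```

The crop confirms the choice: a steel ring with a screw stub on the pale brick, its screw pointing about -35° to -50°. The spindle is at (0.552, -0.214), top z 0.138 against the 0.140 expected. The slot direction is about 33°. Next I move to view the flat obliquely from the +y side.

Emit:
arm_command:
  commands: [0.485,-0.378,-0.05,0,0,-72,1,0.485,-0.378,-0.05,0,0,-72,1,0.485,-0.378,-0.05,0,0,-72,1,0.485,-0.378,-0.05,0,0,-72,1,0.485,-0.378,-0.05,0,0,-72,1,0.485,-0.378,-0.05,0,0,-72,1,0.485,-0.378,-0.05,0,0,-72,1,0.485,-0.378,-0.05,0,0,-72,1]

```text
t: 0.95
eef_pos: [0.4315, -0.3114, 0.2354]
tool_rot: [0.0, 0.726, 0.688, -0.0]
contact_force: [1.3, -0.2, 0.5]
gripper_width: 0.998
grasp_force: 0.0
```

```bash
python3 - <<'E'
from h import *
o=get_obs();R=Rt(o['tool_rot']);print(o['t'],o['eef_pos'],R[:,0].round(3),o['q'].round(2))
t=np.array([.552,-.134,.22]);print(R.T@(t-o['eef_pos']),90-np.degrees(np.arctan2(R[1,0],R[0,0])))
E
```

```text
0.95 [ 0.43147335 -0.31138037  0.2354131 ] [ 0.054  0.999 -0.   ] [ 0.82  0.24 -0.37  1.84  0.1   1.09  0.36]
[0.18363761 0.11076854 0.01534911] 3.0969579084341348
```

Emit:
arm_command:
  commands: [0.184,0.111,0.01,0,0,-3,1,0.184,0.111,0.01,0,0,-3,1,0.184,0.111,0.01,0,0,-3,1,0.184,0.111,0.01,0,0,-3,1,0.184,0.111,0.01,0,0,-3,1,0.184,0.111,0.01,0,0,-3,1,0.184,0.111,0.01,0,0,-3,1,0.184,0.111,0.01,0,0,-3,1]

```text
t: 1.75
eef_pos: [0.5517, -0.1385, 0.225]
tool_rot: [0.0, 0.711, 0.703, -0.001]
contact_force: [-0.5, 0.5, -0.8]
gripper_width: 0.999
grasp_force: 0.0
```

```bash
python3 - <<'E'
from h import *
o=get_obs();R=Rt(o['tool_rot']);print(o['t'],o['eef_pos'],R[:,0].round(3),o['q'].round(2))
c=snap('wrist','w1')
for z in (.14,.07): print(proj(c,[.552,-.214,z]))
print('slot',proj(c,[.624,-.168,.112]))
u,v=proj(c,[.552,-.214,.11]).astype(int);v0=min(max(v-75,0),250);u0=max(u-100,0)
print(u0,v0);cv2.imwrite('pics/w1.png',crop(c,u0,v0,200,150,4))
E
```

```text
1.75 [ 0.55171732 -0.13846741  0.22501534] [ 0.011  1.    -0.001] [ 0.52  0.32 -0.47  1.76  0.16  1.1  -0.02]
[327.6 265. ]
[327.6 233.4]
slot [398.8 209.4]
227 174
```

View pics/w1.png

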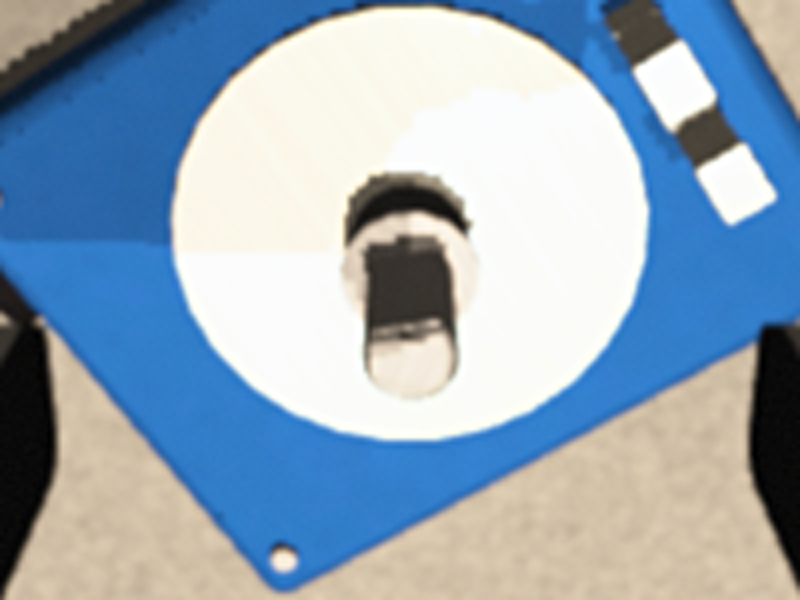

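The flat is the dark face, crop x about 370–450, facing nearly towards the camera (world ≈ +y). The fork prong tops are at crop (675,85) and (737,183), and the spindle top is at about (411,365). I'll enhance the flat for its angle.

```bash
python3 - <<'E'
from h import *
c=np.load('pics/w1.npz')
sp=plane(c,(329.75,265.25),.14);a=plane(c,(227+675/4,174+85/4),.112);b=plane(c,(227+737/4,174+183/4),.112);m=(a+b)/2
d=m-sp;print('sp',sp,'slot',m,np.degrees(np.arctan2(d[1],d[0])),np.hypot(*d[:2]),'prong normal',np.degrees(np.arctan2(*(a-b)[1::-1]))-90)
s=np.load('pics/scene0.npz')
print('tri sp',tri((c,(329.75,265.25)),(s,(272.4,157.6))))
im=crop(c,307,224,50,50,12).astype(float);im=np.clip(255*(im/255)**.45,0,255).astype(np.uint8)
g=crop(s,258,150,30,35,12).astype(float);g=np.clip(255*(g/255)**.6,0,255).astype(np.uint8)
g=np.vstack([g,np.zeros((180,360,3),np.uint8)])[:,80:280]
cv2.imwrite('pics/flat.png',np.hstack([im,g]))
E
```

```text
sp [ 0.55409607 -0.21426879  0.14      ] slot [ 0.62873931 -0.16620623  0.112     ] 32.77736305054991 0.08877850391155978 prong normal 33.25963564765459
tri sp (array([ 0.554 , -0.2091,  0.1452]), np.float64(0.0017))
```

View pics/flat.png

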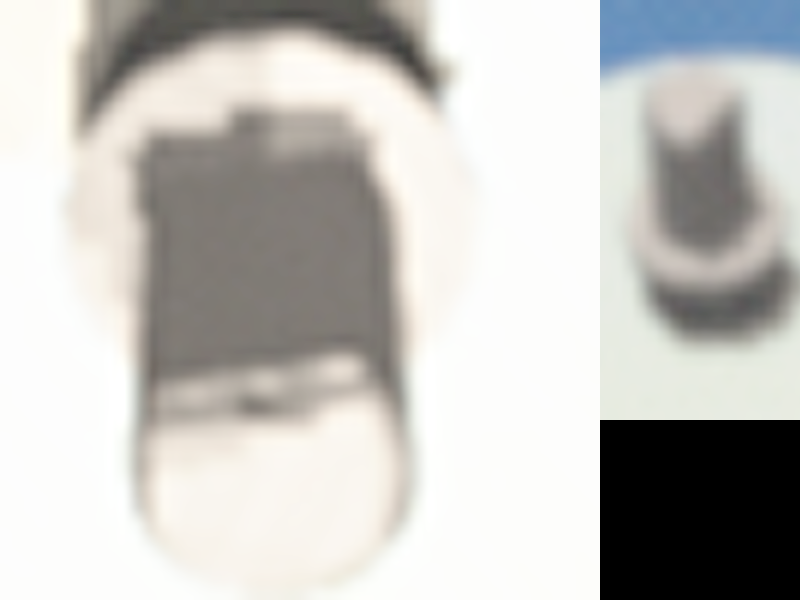

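The flat's upper edge is tilted about 9°, and its offset of about −1.1 mm gives the same angle: the flat faces about 98° in world and the slot 33°. Next I go above the spindle with tool x at about 188°, so the fingers close along the flat's normal.

Emit:
arm_command:
  commands: [-0.04,0.002,0,0,0,-40,1,-0.0755,0.002,0,0,0,-98.5,1,-0.0755,0.002,0,0,0,-98.5,1,-0.0755,0.002,0,0,0,-98.5,1,-0.0755,0.002,0,0,0,-98.5,1,-0.0755,0.002,0,0,0,-98.5,1,-0.0755,0.002,0,0,0,-98.5,1,-0.0755,0.002,0,0,0,-98.5,1]

```text
t: 2.6
eef_pos: [0.5532, -0.2135, 0.2253]
tool_rot: [-0.0, 0.186, 0.982, -0.0]
contact_force: [1.1, 0.5, 0.5]
gripper_width: 1.003
grasp_force: 0.0
```

Emit:
arm_command:
  commands: [0,0,0,0,0,-30,0.7,0,0,0,0,0,-30,0.7,0,0,0,0,0,-30,0.7,0,0,0,0,0,-30,0.7,0,0,0,0,0,-30,0.7]

```text
t: 3.1
eef_pos: [0.5532, -0.2134, 0.2251]
tool_rot: [-0.0, -0.071, 0.997, -0.0]
contact_force: [0.2, -1.0, -0.3]
gripper_width: 0.702
grasp_force: 0.0
```

```bash
cat > go.py <<'E'
import sys
from h import *
o=get_obs();R=Rt(o['tool_rot']);y=np.degrees(np.arctan2(R[1,0],R[0,0]))
t=np.array([float(a) for a in sys.argv[1:4]]);print(o['t'],o['eef_pos'].round(4),'yaw',y.round(2),'tilt',R[2].round(4),'q',o['q'].round(2),'w',o['gripper_width'],'F',o['contact_force'])
d=float(sys.argv[4])-y;print('shift',(R.T@(t-o['eef_pos'])).round(4),'rz',-((d+180)%360-180))
E
python3 go.py .5535 -.214 .104 188
```

```text
3.1 [ 0.5532 -0.2134  0.2251] yaw -171.81 tilt [ 6.e-04 -4.e-04 -1.e+00] q [ 0.85  0.43 -0.77  1.69  0.32  1.16  1.7 ] w 0.7019090699493648 F [ 0.237808   -0.98130269 -0.30231964]
shift [-0.0003 -0.0006  0.1211] rz 0.18918611074082037
```

Emit:
arm_command:
  commands: [0,0,0.04,0,0,0,0.7,0,0,0.08,0,0,0,0.7,0,0,0.121,0,0,0,0.7,0,0,0.121,0,0,0,0.7,0,0,0.121,0,0,0,0.1,0,0,0.121,0,0,0,0.1,0,0,0.121,0,0,0,0.1,0,0,0.121,0,0,0,0.1]
  force: 40

```text
t: 3.9
eef_pos: [0.5561, -0.2138, 0.107]
tool_rot: [0.002, -0.072, 0.997, -0.002]
contact_force: [0.4, -3.4, 7.4]
gripper_width: 0.193
grasp_force: 39.0
```

Emit:
arm_command:
  commands: [0,0,0,0,0,0,0.1,0,0,0,0,0,0,0.1,0,0,0,0,0,0,0.1,0,0,0,0,0,0,0.1]

```text
t: 4.3
eef_pos: [0.5561, -0.2137, 0.107]
tool_rot: [0.002, -0.072, 0.997, -0.002]
contact_force: [-0.4, -4.5, 7.1]
gripper_width: 0.194
grasp_force: 39.1
```

```bash
python3 go.py .5535 -.214 .104 188;python3 -c "
from h import *
o=get_obs();print(o['torque'],o['grasp_force'],o['gripper_width']*85)"
```

```text
4.3 [ 0.5561 -0.2137  0.107 ] yaw -171.77 tilt [-0.004  -0.0042 -1.    ] q [ 0.79  0.55 -0.71  1.8   0.44  0.94  1.61] w 0.19447433790874524 F [-0.38611581 -4.46623278  7.13720629]
shift [0.0026 0.0001 0.003 ] rz 0.2311580377786413
[-0.95084326  0.00811581  0.04563902] 39.05867111549014 16.530318722243347
```

The spindle is pinched, with the fingertips lightly on the seat (7 N). I'll rise 4 mm and turn 65° clockwise.

Emit:
arm_command:
  commands: [0,0,-0.004,0,0,0,0.1,0,0,-0.005,0,0,8,0.1,0,0,-0.005,0,0,16,0.1,0,0,-0.005,0,0,24,0.1,0,0,-0.005,0,0,32,0.1,0,0,-0.005,0,0,40,0.1,0,0,-0.005,0,0,48,0.1,0,0,-0.005,0,0,56,0.1]

```text
t: 5.1
eef_pos: [0.5531, -0.2155, 0.1078]
tool_rot: [0.0, 0.408, 0.913, -0.002]
contact_force: [4.4, -9.9, -19.0]
gripper_width: 0.181
grasp_force: 50.4
```

```bash
python3 go.py .5535 -.214 .104 123;python3 -c "
from h import *
o=get_obs();print(o['torque'],o['grasp_force'],o['gripper_width']*85)"
```

```text
5.1 [ 0.5531 -0.2155  0.1078] yaw 131.83 tilt [-0.0018 -0.0027 -1.    ] q [ 0.64  0.5  -0.49  1.82  0.29  0.9   0.74] w 0.18051150496299959 F [  4.39844414  -9.93134311 -19.00089255]
shift [0.0008 0.0013 0.0038] rz 8.827431518789695
[-2.14414001 -0.98411532  0.14291959] 50.38214145228267 15.343477921854964
```

Emit:
arm_command:
  commands: [0,0,0.002,0,0,5,0.1,0,0,0.002,0,0,9,0.1,0,0,0.002,0,0,9,0.1,0,0,0.002,0,0,9,0.1,0,0,0.002,0,0,9,0.1,0,0,0.002,0,0,9,0.1]

```text
t: 5.7
eef_pos: [0.5527, -0.2155, 0.1076]
tool_rot: [0.0, 0.476, 0.879, -0.002]
contact_force: [-2.3, -8.3, -2.8]
gripper_width: 0.178
grasp_force: 54.3
```

```bash
python3 go.py .5535 -.214 .104 123;python3 - <<'E'
from h import *
o=get_obs();print(o['torque'],o['grasp_force'],o['gripper_width']*85)
c=snap('wrist','w2');cv2.imwrite('pics/w2.png',c['img'][:,:,::-1])
E
```

```text
5.7 [ 0.5527 -0.2155  0.1076] yaw 123.13 tilt [-0.0025 -0.0034 -1.    ] q [ 0.61  0.49 -0.45  1.82  0.27  0.9   0.61] w 0.17796455566394137 F [-2.32028721 -8.27643401 -2.77461998]
shift [0.0008 0.0015 0.0036] rz 0.12570186183344845
[-1.84782747  0.38451968 -0.09583336] 54.27686525741592 15.126987231435017
```

View pics/w2.png

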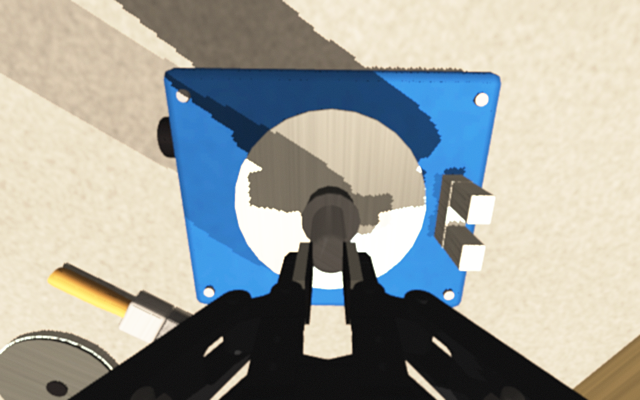

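The pads hold the spindle at about (330,240), and the closing line runs straight to the fork slot at about (470,240). I open, rise, and check the flat from the slot side.

Emit:
arm_command:
  commands: [0,0,0,0,0,0,0.7,0,0,0,0,0,0,0.7,0,0,0,0,0,0,0.7,0,0,0,0,0,0,0.7,0,0,-0.04,0,0,0,0.7,0,0,-0.08,0,0,0,0.8,0,0,-0.12,0,0,0,1,0,0,-0.12,0,0,0,1]

```text
t: 6.55
eef_pos: [0.558, -0.2117, 0.2336]
tool_rot: [0.005, 0.474, 0.88, 0.001]
contact_force: [0.6, 1.4, 0.5]
gripper_width: 0.999
grasp_force: 0.0
```

```bash
python3 go.py .605 -.153 .225 57
```

```text
6.55 [ 0.558  -0.2117  0.2336] yaw 123.35 tilt [-0.0082  0.0069 -0.9999] q [ 0.64  0.36 -0.49  1.7   0.19  1.12  0.68] w 0.9987783425645695 F [0.61451923 1.38785301 0.49620409]
shift [0.0233 0.0715 0.0089] rz 66.34656341409688
```

```bash
cat >> go.py <<'E'
from scipy.spatial.transform import Rotation as Ro
a=np.radians(float(sys.argv[4]));c,s=np.cos(a),np.sin(a)
G=np.array([[c,s,0],[s,-c,0],[0,0,-1.]]);print('rotvec',Ro.from_matrix(R.T@G).as_rotvec(degrees=True).round(2))
E
python3 go.py .605 -.153 .225 57
```

```text
6.55 [ 0.558  -0.2117  0.2336] yaw 123.35 tilt [-0.0082  0.0069 -0.9999] q [ 0.64  0.36 -0.49  1.7   0.19  1.12  0.68] w 0.9987783425645695 F [0.61451923 1.38785301 0.49620409]
shift [0.0233 0.0715 0.0089] rz 66.34656341409688
rotvec [ 0.62  0.19 66.35]
```

Emit:
arm_command:
  commands: [0.0233,0.0715,0.009,0,0,66,1,0.0233,0.0715,0.009,0,0,66,1,0.0233,0.0715,0.009,0,0,66,1,0.0233,0.0715,0.009,0,0,66,1,0.0233,0.0715,0.009,0,0,66,1,0.0233,0.0715,0.009,0,0,66,1,0.0233,0.0715,0.009,0,0,66,1,0.0233,0.0715,0.009,0,0,66,1]

```text
t: 7.35
eef_pos: [0.6009, -0.1523, 0.2176]
tool_rot: [-0.0, 0.879, 0.477, -0.0]
contact_force: [-0.7, 0.0, -0.1]
gripper_width: 0.999
grasp_force: 0.0
```

```bash
python3 go.py .605 -.153 .225 57; python3 - <<'E'
from h import *
c=snap('wrist','w3');u,v=proj(c,[.554,-.214,.12]).astype(int);print(u,v)
v0=min(v-35,400-75);im=crop(c,u-50,v0,100,75,8).astype(float);print(u-50,v0)
cv2.imwrite('pics/w3.png',np.clip(255*(im/255)**.5,0,255).astype(np.uint8))
E
```

```text
7.35 [ 0.6009 -0.1523  0.2176] yaw 57.03 tilt [-0.e+00 -8.e-04 -1.e+00] q [ 0.36  0.39 -0.28  1.66  0.12  1.11 -0.53] w 0.9988223501926107 F [-0.69860545  0.02298965 -0.10686201]
shift [ 0.0016  0.0038 -0.0074] rz 0.03427901517397913
rotvec [-0.04  0.    0.03]
320 260
270 225
```

View pics/w3.png

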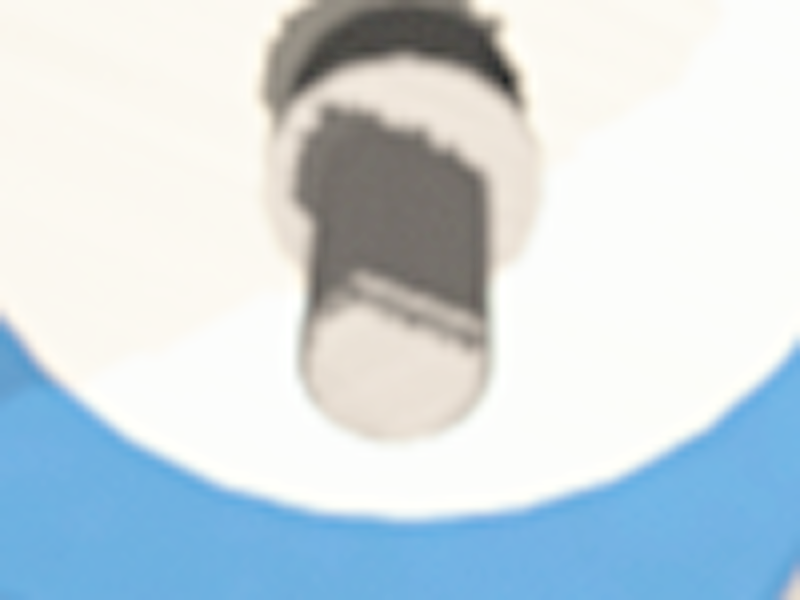

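The flat's upper edge runs from about (355,275) to (475,330) in the crop, which is the expected ~25° tilt. I convert this to an angle and refine the spindle position.

```bash
python3 - <<'E'
from h import *
c=np.load('pics/w3.npz');w=np.load('pics/w1.npz')
p=lambda x,y,z:plane(c,(270+x/8,225+y/8),z)
a,b=p(355,275,.136),p(475,330,.136);d=a-b;m=(a+b)/2
sp=p(397,370,.14);print(sp,'edge n',np.degrees(np.arctan2(d[1],d[0]))-90,np.linalg.norm(d),'dir',np.degrees(np.arctan2(*(m-sp)[1::-1])),np.linalg.norm((m-sp)[:2]))
print(tri((c,(270+397/8,225+370/8)),(w,(329.75,265.25))))
E
python3 go.py .57 .222 .2 135
```

```text
[ 0.55365098 -0.21356429  0.14      ] edge n 29.368313757897 0.01605982914153849 dir 39.34261586990788 0.0070053317842936
(array([ 0.5541, -0.213 ,  0.1416]), np.float64(0.0002))
7.4 [ 0.6009 -0.1523  0.2177] yaw 56.8 tilt [-0.e+00 -7.e-04 -1.e+00] q [ 0.36  0.39 -0.28  1.66  0.12  1.11 -0.53] w 1.002402927546907 F [ 0.17762117 -0.08953665  0.20956586]
shift [ 0.2963 -0.2308  0.0178] rz -78.19996913953531
rotvec [-3.00e-02 -3.00e-02 -7.82e+01]
```

Emit:
arm_command:
  commands: [0.296,-0.231,0,0,0,-78,1,0.296,-0.231,0,0,0,-78,1,0.296,-0.231,0,0,0,-78,1,0.296,-0.231,0,0,0,-78,1,0.296,-0.231,0,0,0,-78,1,0.296,-0.231,0,0,0,-78,1,0.296,-0.231,0.03,0,0,-78,1,0.296,-0.231,0.05,0,0,-78,1]

```text
t: 8.2
eef_pos: [0.5666, 0.2268, 0.17]
tool_rot: [0.001, 0.448, 0.894, 0.003]
contact_force: [0.4, -0.0, -0.8]
gripper_width: 1.001
grasp_force: 0.0
```

```bash
python3 go.py .57 .222 .16 135
```

```text
8.2 [0.5666 0.2268 0.17  ] yaw 126.8 tilt [ 8.0e-04  6.2e-03 -1.0e+00] q [-0.01  0.47 -0.63  1.72  0.31  1.04 -0.1 ] w 1.00077510085705 F [ 0.44821824 -0.02497824 -0.81617392]
shift [-0.0059 -0.0002  0.01  ] rz -8.198831351457443
rotvec [ 0.36 -0.02 -8.2 ]
```

```bash
python3 - <<'E'
from h import *
c=snap('wrist','w4');cv2.imwrite('pics/w4.png',crop(c,220,100,200,150,4));print(proj(c,[.57,.222,.055]))
E
```

```text
[325.9 186.9]
```

View pics/w4.png

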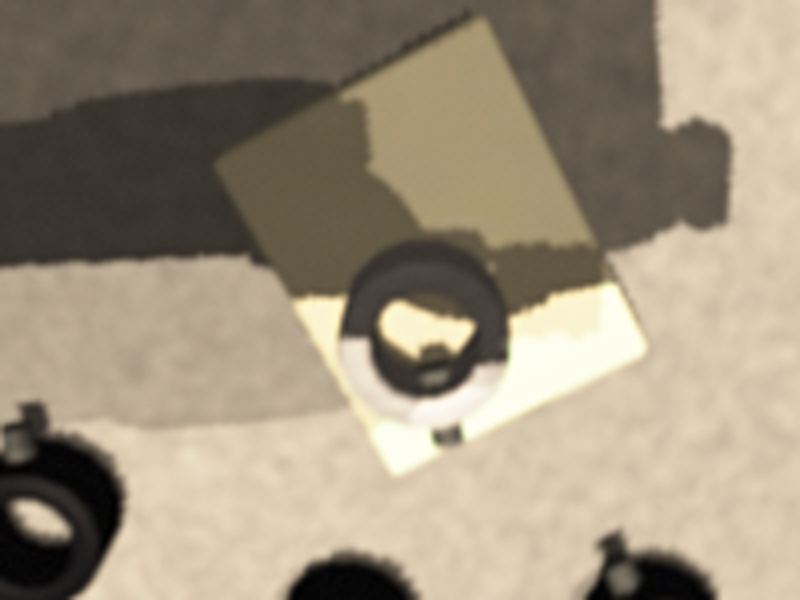

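The collar's top face is centred at crop (427,345). The screw foot shows inside at about (433,378) and the screw head outside at about (448,436). The steel ring with a screw on the brick is confirmed, and the black rings lie well away.

```bash
python3 - <<'E'
from h import *
c=np.load('pics/w4.npz');s=np.load('pics/scene0.npz');d=np.load('pics/side0.npz')
P=lambda x,y,z:plane(c,(220+x/4,100+y/4),z)
ct=P(427,345,.055);h=P(448,436,.042);f=P(433,378,.044)
ang=lambda v:np.degrees(np.arctan2(v[1],v[0]))
print('centre',ct,'head',h,ang(h-ct),np.linalg.norm((h-ct)[:2]),'foot-head',ang(h-f),np.linalg.norm((f-ct)[:2]))
px=(220+427/4,100+345/4)
print(tri((c,px),(s,(385.4,278)),(d,(264.8,188))))
E
python3 go.py .5705 .2225 .030 126.8
```

```text
centre [0.57028936 0.22300916 0.055     ] head [0.59215007 0.20310728 0.042     ] -42.314564182355625 0.029563077175172047 foot-head -39.83735723296834 0.012319416542012233
(array([0.5702, 0.2223, 0.0522]), np.float64(0.0019))
8.25 [0.5618 0.2295 0.1633] yaw 127.53 tilt [ 0.006  -0.0018 -1.    ] q [-0.02  0.48 -0.63  1.73  0.31  1.04 -0.1 ] w 1.0006113223718014 F [-2.38800162  2.59175066 -3.66569419]
shift [-0.0117  0.0029  0.1332] rz 0.731189437167302
rotvec [-0.1  -0.34  0.73]
```

```bash
python3 go.py .5703 .2227 .12 138; python3 -c "
from h import *
s=np.load('pics/scene0.npz')
for p in [(362,242),(344,269),(341,303),(310,289),(436,311),(461,290)]: print(plane(s,p,.01).round(3))"
```

```text
8.25 [0.5618 0.2295 0.1633] yaw 127.53 tilt [ 0.006  -0.0018 -1.    ] q [-0.02  0.48 -0.63  1.73  0.31  1.04 -0.1 ] w 1.0006113223718014 F [-2.38800162  2.59175066 -3.66569419]
shift [-0.0109  0.0027  0.0432] rz -10.468810562832687
rotvec [ -0.07  -0.35 -10.47]
[0.513 0.1   0.01 ]
[0.608 0.121 0.01 ]
[0.683 0.18  0.01 ]
[0.712 0.097 0.01 ]
[0.529 0.364 0.01 ]
[0.438 0.375 0.01 ]
```

Emit:
arm_command:
  commands: [-0.011,0.0027,0.03,0,-0.3,-8,0.8,-0.011,0.0027,0.043,0,-0.3,-10.5,0.8,-0.011,0.0027,0.043,0,-0.3,-10.5,0.8,-0.011,0.0027,0.043,0,-0.3,-10.5,0.8,-0.011,0.0027,0.043,0,-0.3,-10.5,0.8]

```text
t: 8.75
eef_pos: [0.5758, 0.2141, 0.1267]
tool_rot: [0.003, 0.371, 0.929, -0.0]
contact_force: [0.2, -0.0, -0.6]
gripper_width: 0.8
grasp_force: 0.0
```

```bash
python3 go.py .5703 .2227 .031 138
```

```text
8.75 [0.5758 0.2141 0.1267] yaw 136.48 tilt [-0.006   0.0015 -1.    ] q [ 0.01  0.53 -0.64  1.75  0.38  0.98  0.04] w 0.8001614964408278 F [ 0.19801024 -0.01428263 -0.62083266]
shift [0.0105 0.0023 0.0956] rz -1.5199749663200635
rotvec [ 0.08  0.34 -1.52]
```

Emit:
arm_command:
  commands: [0.0105,0.0023,0.01,0,0.3,-1.5,0.8,0.0105,0.0023,0.03,0,0.3,-1.5,0.8,0.0105,0.0023,0.05,0,0.3,-1.5,0.8,0.0105,0.0023,0.05,0,0.3,-1.5,0.8]

```text
t: 9.15
eef_pos: [0.5671, 0.222, 0.0728]
tool_rot: [-0.002, 0.357, 0.934, -0.002]
contact_force: [-0.5, -0.7, 0.4]
gripper_width: 0.797
grasp_force: 0.0
```

```bash
python3 go.py .5703 .2227 .031 138
```

```text
9.15 [0.5671 0.222  0.0728] yaw 138.14 tilt [ 0.002  -0.0044 -1.    ] q [-0.02  0.6  -0.61  1.79  0.43  0.9   0.01] w 0.7967100736090554 F [-0.47943216 -0.67400826  0.36170351]
shift [-0.002   0.0028  0.0418] rz 0.14406329565827036
rotvec [-0.25 -0.12  0.14]
```

Emit:
arm_command:
  commands: [-0.002,0.002,0.015,-0.2,0,0,0.8,-0.002,0.002,0.03,-0.2,0,0,0.8,-0.002,0.002,0.041,-0.2,0,0,0.8,-0.002,0.002,0.041,-0.2,0,0,0.8,-0.002,0.002,0.041,-0.2,0,0,0.8]

```text
t: 9.65
eef_pos: [0.572, 0.2226, 0.034]
tool_rot: [0.0, 0.358, 0.934, 0.001]
contact_force: [0.6, 0.3, -0.1]
gripper_width: 0.802
grasp_force: 0.0
```

```bash
python3 go.py .5703 .2227 .031 138
```

```text
9.65 [0.572  0.2226 0.034 ] yaw 138.08 tilt [ 4.0e-04  2.6e-03 -1.0e+00] q [-0.04  0.65 -0.59  1.8   0.47  0.83 -0.02] w 0.801863152285144 F [ 0.5992531   0.2779305  -0.14213103]
shift [ 0.0013 -0.001   0.003 ] rz 0.07874204627322001
rotvec [ 0.15 -0.02  0.08]
```

Emit:
arm_command:
  commands: [0.001,-0.001,0.002,0.1,0,0,0.8,0.001,-0.001,0.002,0.1,0,0,0.2,0.001,-0.001,0.002,0.1,0,0,0.2,0.001,-0.001,0.002,0.1,0,0,0.2,0.001,-0.001,0.002,0.1,0,0,0.2,0.001,-0.001,0.002,0.1,0,0,0.2,0.001,-0.001,0.002,0.1,0,0,0.2]
  force: 60

```text
t: 10.35
eef_pos: [0.5707, 0.2224, 0.0322]
tool_rot: [0.0, 0.358, 0.934, 0.001]
contact_force: [0.1, -0.3, 0.4]
gripper_width: 0.2
grasp_force: 0.0
```

```bash
python3 go.py .5703 .2227 .031 138
```

```text
10.35 [0.5707 0.2224 0.0322] yaw 138.07 tilt [-0.      0.0013 -1.    ] q [-0.04  0.65 -0.58  1.81  0.47  0.82 -0.02] w 0.20030123285346052 F [ 0.09594489 -0.33795605  0.4434887 ]
shift [ 0.0005 -0.0001  0.0012] rz 0.06792580657290159
rotvec [0.07 0.   0.07]
```

The fingers closed on nothing, so I look.

```bash
python3 - <<'E'
from h import *
c=snap('wrist','w5');d=snap('side','d5');s=snap('scene','s5')
m=np.hstack([crop(c,160,150,320,240,1.25),crop(s,330,220,120,90,3.333)[:300]])
m=np.vstack([m,np.hstack([crop(d,225,155,120,90,3.333)[:300],np.zeros((300,400,3),np.uint8)])])
cv2.imwrite('pics/m5.png',m)
E
```

```text
(no output)
```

View pics/m5.png

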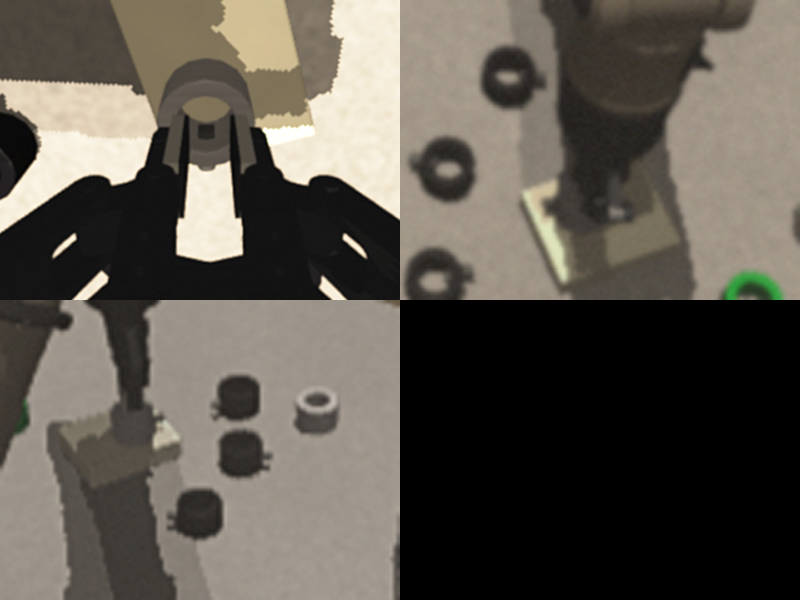

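The wrist crop shows the closed fingers overlapping the ring in the picture: pads at about (175,150) and (240,150), ring between x≈160 and 250. That could be a grasp at the wrong height, so I check heights numerically from two views.

```bash
python3 - <<'E'
from h import *
o=get_obs();R=Rt(o['tool_rot']);w5=np.load('pics/w5.npz');w4=np.load('pics/w4.npz');s=np.load('pics/scene0.npz');d=np.load('pics/side0.npz')
print('cam off',R.T@(w5['pose'][:3,3]-o['eef_pos']),o['eef_pos'])
A=[(220+x/4,100+y/4) for x,y in [(485,15),(648,350),(395,475),(218,163)]]
S=[(367,278),(401.4,266.4),(413.6,292.4),(379,304.4)]
for a in A: print('w4',plane(w4,a,.025).round(4))
for a in S: print('sc',plane(s,a,.025).round(4))
for X in ([.5703,.2227,.055],[.5703,.2227,.025]): print('w5 proj',proj(w5,X),'w4',proj(w4,X))
# projected top ring outline extents in w5,w4 for top heights
t=np.linspace(0,2*np.pi,60)
for z in (.03,.045,.055):
    for c in (w4,w5):
        P=np.array([proj(c,[.5703+.022*np.cos(k),.2227+.022*np.sin(k),z]) for k in t]);print(z,P.min(0),P.max(0))
print('tips',[proj(w5,o['eef_pos']+R@np.array([0,y,z])) for z in (0,-.02) for y in (-.0085,.0085)])
E
```

```text
cam off [ 0.08137768  0.00034283 -0.17229498] [0.57071906 0.22242164 0.03216122]
w4 [0.536  0.2934 0.025 ]
w4 [0.625  0.2507 0.025 ]
w4 [0.5915 0.1798 0.025 ]
w4 [0.503  0.2229 0.025 ]
sc [0.5905 0.1844 0.025 ]
sc [0.5016 0.2267 0.025 ]
sc [0.5364 0.2946 0.025 ]
sc [0.6231 0.2531 0.025 ]
w5 proj [326.6 248.3] w4 [326.6 186.5]
w5 proj [326.7 225.8] w4 [326.5 178.4]
0.03 [305.8 159.3] [347.1 199.2]
0.03 [291.6 196. ] [361.7 259.9]
0.045 [304.9 162.4] [348.2 204. ]
0.045 [288.8 204.6] [364.5 272.8]
0.055 [304.3 164.6] [348.9 207.4]
0.055 [286.6 211.1] [366.6 282.6]
tips [array([313.1, 231.3]), array([340.5, 231.3]), array([311.6, 246.7]), array([341.9, 246.7])]
```

```bash
python3 - <<'E'
from h import *
for f in ('w5','w2'):
    g=cv2.cvtColor(np.load(f'pics/{f}.npz')['img'],cv2.COLOR_RGB2GRAY)
    print(f,'cols 282..372 step 3')
    for r in range(210,300,4): print(r,' '.join('%3d'%v for v in g[r,282:373:3]))
c=np.load('pics/w2.npz')
t=np.linspace(0,2*np.pi,60)
for r,z in ((.009,.14),(.012,.137),(.0195,.096)):
    P=np.array([proj(c,[.554+r*np.cos(k),-.2135+r*np.sin(k),z]) for k in t]);print(z,P.min(0),P.max(0))
E
```

```text
w5 cols 282..372 step 3
210 116 115 117 116 118  81  69  71  73  71  72  72  72  71  72  73  71  72  71  71  73  71  71  72 115 117 116 116 116 115 115
214 117 117 116 116  87  69  70  71  72  73  75  78  86  93  98  91  87  78  74  73  71  70  68  69  72 115 117 116 116 115 115
218 117 116 116 107  67  71  72  75  86  93  92  92  92  90  88  90  89  90  91  94  86  73  71  70  68  84 116 115 114 116 115
222 116 117 118  79  70  74  86  92  89  90  88  88  88  88  88  89  89  89  88  88  88  90  87  75  67  69 117 114 115 114 115
226 117 117 118  66  78  87  88  86  86  85  85  84  84  86  91  86  85  83  86  86  86  86  86  87  78  66 110 114 116 115 115
230 117 118  99  78  92  92  90  91  90  90 107 118 118 117 116 116 114 115 108  88  88  89  89  90  92  77  84 115 115 114 116
234 113 119  77  88  89  88  86  87  99 118 117 116 115 117 116 117 115 116 117 116 102  85  85  85  86  86  75 116 115 115 116
238 112 116  88  89  89  89  89  72  83 118 117 117 117 117 117 114 116 116 116 116 100  67  87  87  87  87  85 112 116 116 117
242 188 104  91  92  92  87  78  72  68  40 114 117 
[... 4236 characters left out ...]
 12 205 255 255 255 255 255 255 255 255 255 251  10  17  84  86  55  21  15  16  18  17
286  16  16  15  17  16  17  20  86  19  12 232 255 255 255 255 255 255 255 255 255 255   5  19  86  33  19  15  18  16  17  18
290  19  20  19  18  15  18  17  20  19  10  93 138 137 136 135 140 139 134 133 135 120  10  19  18  16  16  17  18  18  18  19
294  16  18  16  15  17  16  17  16  17  13 119 140 141 140 141 141 141 140 139 139 128  10  20  18  16  15  15  18  16  17  16
298  18  17  16  16  16  16  16  15  19  12 136 140 140 140 141 141 140 140 139 141 141   7  18  15  13  16  18  16  15  17  19
0.14 [313.1 241.2] [347.7 271.7]
0.137 [307.7 233.3] [353.  273.4]
0.096 [300.3 194.4] [359.6 248.9]
```

The pixel rows show that ring and TCP are where expected, but the fingers occlude the ring's rim. So the real fingertips are above the ring top (0.055), well behind the reported TCP. I probe gently for contact on the ring's top.

Emit:
arm_command:
  commands: [0,0,0.002,0,0,0,0.2,0,0,0.004,0,0,0,0.2,0,0,0.004,0,0,0,0.2]
  force: 20

```text
t: 10.8
eef_pos: [0.5704, 0.2223, 0.0277]
tool_rot: [-0.0, 0.358, 0.934, 0.0]
contact_force: [0.2, -1.0, -0.2]
gripper_width: 0.2
grasp_force: 0.0
```

Emit:
arm_command:
  commands: [0,0,0.002,0,0,0,0.2,0,0,0.004,0,0,0,0.2,0,0,0.004,0,0,0,0.2]

```text
t: 11.1
eef_pos: [0.5711, 0.2227, 0.0266]
tool_rot: [0.001, 0.358, 0.934, 0.0]
contact_force: [-5.6, -3.7, 20.8]
gripper_width: 0.199
grasp_force: 10.4
```

Contact with the ring's top (0.055) came at TCP 0.027, so the real fingertips sit about 28 mm behind the reported TCP. That means the first spindle pinch held only the chamfer. I'll repeat it 28 mm lower, then take the collar the same way.

Emit:
arm_command:
  commands: [0,0,-0.04,0,0,0,0.2,0,0,-0.09,0,0,0,0.5,0,0,-0.14,0,0,0,0.8,0,0,-0.14,0,0,0,0.8,0,0,-0.14,0,0,0,0.8]

```text
t: 11.6
eef_pos: [0.5714, 0.2226, 0.1655]
tool_rot: [0.001, 0.358, 0.934, 0.001]
contact_force: [-0.3, -0.1, -0.2]
gripper_width: 0.801
grasp_force: 0.0
```

```bash
python3 go.py .554 -.2135 .16 123
```

```text
11.6 [0.5714 0.2226 0.1655] yaw 138.06 tilt [-0.0017  0.0036 -1.    ] q [ 0.02  0.49 -0.67  1.72  0.35  1.05  0.08] w 0.8014344621643181 F [-0.32612291 -0.14896614 -0.22397818]
shift [-0.2785 -0.336   0.0047] rz 15.055290695753541
rotvec [ 0.22  0.07 15.06]
```

Emit:
arm_command:
  commands: [-0.278,-0.336,0.004,0.2,0,15,0.8,-0.278,-0.336,0.004,0.2,0,15,0.8,-0.278,-0.336,0.004,0.2,0,15,0.8,-0.278,-0.336,0.004,0.2,0,15,0.8,-0.278,-0.336,0.004,0.2,0,15,0.8,-0.278,-0.336,0.004,0.2,0,15,0.8,-0.278,-0.336,0.004,0.2,0,15,0.8,-0.278,-0.336,0.004,0.2,0,15,0.8]

```text
t: 12.4
eef_pos: [0.5526, -0.1793, 0.1581]
tool_rot: [-0.002, 0.477, 0.879, -0.001]
contact_force: [0.4, 0.9, 0.3]
gripper_width: 0.799
grasp_force: 0.0
```

```bash
python3 go.py .554 -.2135 .16 123
```

```text
12.4 [ 0.5526 -0.1793  0.1581] yaw 123.07 tilt [ 0.0022 -0.0045 -1.    ] q [ 0.61  0.42 -0.52  1.8   0.25  0.99  0.57] w 0.7987434489120352 F [0.40492008 0.85522469 0.33278661]
shift [-0.0294 -0.0175 -0.0019] rz 0.0700356228014698
rotvec [-0.26 -0.13  0.07]
```

Emit:
arm_command:
  commands: [-0.029,-0.0175,-0.002,-0.2,0,0,0.8,-0.029,-0.0175,-0.002,-0.2,0,0,0.8,-0.029,-0.0175,-0.002,-0.2,0,0,0.8,-0.029,-0.0175,-0.002,-0.2,0,0,0.8]

```text
t: 12.8
eef_pos: [0.5551, -0.2094, 0.161]
tool_rot: [-0.001, 0.476, 0.88, 0.001]
contact_force: [0.5, -0.4, 0.3]
gripper_width: 0.804
grasp_force: 0.0
```

```bash
python3 go.py .554 -.2135 .076 123
```

```text
12.8 [ 0.5551 -0.2094  0.161 ] yaw 123.19 tilt [ 2.1e-03  5.0e-04 -1.0e+00] q [ 0.65  0.44 -0.51  1.77  0.25  1.    0.62] w 0.8035726885153889 F [ 0.54735668 -0.38220255  0.31129967]
shift [-0.0031 -0.0032  0.085 ] rz 0.19043693164763908
rotvec [ 0.03 -0.12  0.19]
```

Emit:
arm_command:
  commands: [-0.003,-0.003,0.03,0,0,0,0.8,-0.003,-0.003,0.06,0,0,0,0.8,-0.003,-0.003,0.084,0,0,0,0.8,-0.003,-0.003,0.084,0,0,0,0.8,-0.003,-0.003,0.084,0,0,0,0.8]
  force: 40

```text
t: 13.3
eef_pos: [0.555, -0.2137, 0.0783]
tool_rot: [-0.0, 0.476, 0.88, 0.001]
contact_force: [-0.5, 0.6, 1.1]
gripper_width: 0.799
grasp_force: 0.0
```

```bash
python3 go.py .554 -.2135 .076 123
```

```text
13.3 [ 0.555  -0.2137  0.0783] yaw 123.21 tilt [ 9.0e-04  1.2e-03 -1.0e+00] q [ 0.63  0.54 -0.48  1.83  0.32  0.85  0.57] w 0.7994295189923794 F [-0.515044    0.55719738  1.05136931]
shift [ 0.0007 -0.0007  0.0023] rz 0.20527630545961983
rotvec [ 0.07 -0.05  0.21]
```

Emit:
arm_command:
  commands: [0,0,0,0,0,0,0.1,0,0,0,0,0,0,0.1,0,0,0,0,0,0,0.1,0,0,0,0,0,0,0.1,0,0,0,0,0,0,0.1,0,0,0,0,0,0,0.1,0,0,0,0,0,0,0.1]

```text
t: 14.0
eef_pos: [0.5535, -0.2168, 0.0793]
tool_rot: [0.0, 0.477, 0.879, -0.001]
contact_force: [-6.8, -2.0, 9.0]
gripper_width: 0.226
grasp_force: 39.6
```

```bash
python3 go.py .554 -.2135 .076 123;python3 -c "
from h import *
o=get_obs();print(o['torque'])"
```

```text
14.0 [ 0.5535 -0.2168  0.0793] yaw 123.0 tilt [-8.0e-04 -1.5e-03 -1.0e+00] q [ 0.63  0.53 -0.48  1.83  0.32  0.85  0.57] w 0.2256265260648968 F [-6.80082125 -1.96588233  9.01506709]
shift [0.0025 0.0022 0.0033] rz -0.0008915659500985385
rotvec [-0.08  0.05 -0.  ]
[-0.36182406  1.32759214  0.08603551]
```

The width is now 19.2 mm (flat across ≈ 20), so this is a real pinch on the flat, aligned at 33°. I hold briefly, release, rise, and return to the collar.

Emit:
arm_command:
  commands: [0,0,0,0,0,0,0.1,0,0,0,0,0,0,0.1,0,0,0,0,0,0,0.1]

```text
t: 14.3
eef_pos: [0.5536, -0.2168, 0.0793]
tool_rot: [0.0, 0.477, 0.879, -0.001]
contact_force: [-5.9, -1.2, 9.0]
gripper_width: 0.221
grasp_force: 39.6
```

Emit:
arm_command:
  commands: [0,0,0,0,0,0,0.8,0,0,0,0,0,0,0.8,0,0,0,0,0,0,0.8,0,0,0,0,0,0,0.8,0,0,-0.04,0,0,0,0.8,0,0,-0.085,0,0,0,0.8,0,0,-0.085,0,0,0,0.8,0,0,-0.085,0,0,0,0.8]

```text
t: 15.1
eef_pos: [0.5555, -0.2155, 0.1643]
tool_rot: [0.002, 0.477, 0.879, 0.001]
contact_force: [-0.5, 0.2, 0.1]
gripper_width: 0.795
grasp_force: 0.0
```

```bash
python3 go.py .5703 .2227 .15 138
```

```text
15.1 [ 0.5555 -0.2155  0.1643] yaw 123.07 tilt [-0.0022  0.0026 -1.    ] q [ 0.66  0.43 -0.51  1.77  0.25  1.    0.63] w 0.7953433550493715 F [-0.54607953  0.23981763  0.09147232]
shift [0.3592 0.2515 0.0141] rz -14.927096229029075
rotvec [  0.13   0.15 -14.93]
```

Emit:
arm_command:
  commands: [0.359,0.2515,0,0,0,-15,0.8,0.359,0.2515,0,0,0,-15,0.8,0.359,0.2515,0,0,0,-15,0.8,0.359,0.2515,0,0,0,-15,0.8,0.359,0.2515,0,0,0,-15,0.8,0.359,0.2515,0,0,0,-15,0.8,0.359,0.2515,0,0,0,-15,0.8,0.359,0.2515,0,0,0,-15,0.8]

```text
t: 15.9
eef_pos: [0.5671, 0.1858, 0.1617]
tool_rot: [-0.001, 0.358, 0.934, -0.0]
contact_force: [-0.3, -0.1, 1.1]
gripper_width: 0.798
grasp_force: 0.0
```

Emit:
arm_command:
  commands: [0,0,0,0,0,0,0.8]

```text
t: 16.0
eef_pos: [0.5654, 0.1942, 0.1626]
tool_rot: [-0.002, 0.352, 0.936, 0.003]
contact_force: [-0.4, -0.0, 0.3]
gripper_width: 0.799
grasp_force: 0.0
```

```bash
python3 go.py .5703 .2227 .10 138
```

```text
16.0 [0.5654 0.1942 0.1626] yaw 138.76 tilt [ 0.0047  0.0039 -1.    ] q [ 0.07  0.47 -0.67  1.75  0.33  1.03  0.14] w 0.7988506834028669 F [-0.4415395  -0.04988027  0.28560639]
shift [0.0148 0.0244 0.0628] rz 0.7576612954659652
rotvec [ 0.22 -0.27  0.76]
```

Emit:
arm_command:
  commands: [0.0148,0.0244,0.04,0.2,-0.2,0.7,0.8,0.0148,0.0244,0.063,0.2,-0.2,0.7,0.8,0.0148,0.0244,0.063,0.2,-0.2,0.7,0.8,0.0148,0.0244,0.063,0.2,-0.2,0.7,0.8]

```text
t: 16.4
eef_pos: [0.573, 0.2116, 0.0996]
tool_rot: [0.001, 0.364, 0.932, -0.003]
contact_force: [0.6, 0.4, 0.6]
gripper_width: 0.799
grasp_force: 0.0
```

```bash
python3 go.py .5703 .2227 .009 138; python3 - <<'E'
from h import *
c=snap('wrist','w6');g=cv2.cvtColor(c['img'],cv2.COLOR_RGB2GRAY)
print(proj(c,[.5703,.2227,.055]),[proj(c,[.5703+r*np.cos(-.733),.2227+r*np.sin(-.733),z]) for r,z in((11,.044),(28,.044)) for r in [r/1000]])
E
```

```text
16.4 [0.573  0.2116 0.0996] yaw 137.36 tilt [-0.003  -0.0046 -1.    ] q [ 0.    0.56 -0.62  1.77  0.4   0.94  0.03] w 0.7994894891319567 F [0.61561728 0.37766554 0.639512  ]
shift [0.0097 0.0068 0.0905] rz -0.6383983852046242
rotvec [-0.26  0.17 -0.64]
[335.6 194.3] [array([335.3, 203. ]), array([335.4, 222.6])]
```

Emit:
arm_command:
  commands: [0.0097,0.006,0.0,-0.2,0.2,-0.6,0.8,0.0097,0.006,0.02,-0.2,0.2,-0.6,0.8,0.0097,0.006,0.04,-0.2,0.2,-0.6,0.8,0.0097,0.006,0.05,-0.2,0.2,-0.6,0.8,0.0097,0.006,0.05,-0.2,0.2,-0.6,0.8]

```text
t: 16.95
eef_pos: [0.57, 0.2231, 0.0499]
tool_rot: [-0.0, 0.359, 0.934, 0.0]
contact_force: [-0.6, 0.0, -0.2]
gripper_width: 0.798
grasp_force: 0.0
```

```bash
python3 go.py .5703 .2227 .007 138
```

```text
16.95 [0.57   0.2231 0.0499] yaw 137.98 tilt [ 2.e-04  0.e+00 -1.e+00] q [-0.04  0.63 -0.6   1.8   0.45  0.86 -0.01] w 0.7984079096581225 F [-0.57967007  0.01631699 -0.21925084]
shift [-0.0005 -0.0001  0.0429] rz -0.02321121533904602
rotvec [ 0.   -0.01 -0.02]
```

Emit:
arm_command:
  commands: [0,0,0.02,0,0,0,0.8,0,0,0.035,0,0,0,0.8,0,0,0.042,0,0,0,0.8,0,0,0.042,0,0,0,0.8,0,0,0.042,0,0,0,0.3,0,0,0.042,0,0,0,0.3,0,0,0.042,0,0,0,0.3,0,0,0.042,0,0,0,0.3]
  force: 60

```text
t: 17.75
eef_pos: [0.5709, 0.2233, 0.0097]
tool_rot: [0.001, 0.359, 0.933, 0.0]
contact_force: [-2.2, -1.1, 5.1]
gripper_width: 0.487
grasp_force: 59.9
```

```bash
python3 go.py .5703 .2227 .15 138
```

```text
17.75 [0.5709 0.2233 0.0097] yaw 137.96 tilt [-0.0013  0.0016 -1.    ] q [-0.06  0.68 -0.57  1.82  0.5   0.79 -0.05] w 0.48705810402923105 F [-2.20079059 -1.09610108  5.13976367]
shift [-1.000e-04 -7.000e-04 -1.403e-01] rz -0.038179922007969935
rotvec [ 0.09  0.07 -0.04]
```

The collar is held (41 mm wide, 60 N). Lift.

Emit:
arm_command:
  commands: [0,0,-0.03,0,0,0,0.3,0,0,-0.07,0,0,0,0.3,0,0,-0.11,0,0,0,0.3,0,0,-0.15,0,0,0,0.3,0,0,-0.15,0,0,0,0.3,0,0,-0.15,0,0,0,0.3]

```text
t: 18.35
eef_pos: [0.5709, 0.2233, 0.1595]
tool_rot: [0.001, 0.359, 0.933, 0.001]
contact_force: [-0.8, 0.1, -2.7]
gripper_width: 0.492
grasp_force: 61.6
```

```bash
python3 go.py .554 -.2135 .16 213
```

```text
18.35 [0.5709 0.2233 0.1595] yaw 137.96 tilt [-0.0019  0.003  -1.    ] q [ 0.02  0.5  -0.66  1.72  0.35  1.04  0.07] w 0.49240502419757004 F [-0.79740807  0.07122744 -2.65198   ]
shift [-0.2799 -0.3357 -0.001 ] rz -75.03924261277211
rotvec [ 7.000e-02  2.000e-01 -7.504e+01]
```

Emit:
arm_command:
  commands: [-0.28,-0.336,0,0,0,-75,0.3,-0.28,-0.336,0,0,0,-75,0.3,-0.28,-0.336,0,0,0,-75,0.3,-0.28,-0.336,0,0,0,-75,0.3,-0.28,-0.336,0,0,0,-75,0.3,-0.28,-0.336,0,0,0,-75,0.3,-0.28,-0.336,0,0,0,-75,0.3,-0.28,-0.336,0,0,0,-75,0.3]

```text
t: 19.15
eef_pos: [0.5536, -0.1716, 0.1564]
tool_rot: [-0.001, -0.225, 0.974, 0.001]
contact_force: [1.2, -0.8, -2.5]
gripper_width: 0.493
grasp_force: 61.6
```

Emit:
arm_command:
  commands: [0,0,0,0,0,0,0.3,0,0,0,0,0,0,0.3]

```text
t: 19.35
eef_pos: [0.5535, -0.1718, 0.156]
tool_rot: [-0.001, -0.219, 0.976, 0.001]
contact_force: [0.6, -0.2, -2.6]
gripper_width: 0.49
grasp_force: 61.7
```

```bash
python3 go.py .554 -.2135 .16 213
```

```text
19.35 [ 0.5535 -0.1718  0.156 ] yaw -154.71 tilt [ 0.0012  0.0027 -1.    ] q [ 0.85  0.52 -0.87  1.79  0.45  1.05  1.82] w 0.49025638784344144 F [ 0.63251456 -0.15925016 -2.57363407]
shift [ 0.0174 -0.0379 -0.0041] rz -7.71186471290423
rotvec [ 0.16 -0.06 -7.71]
```

Emit:
arm_command:
  commands: [0.0174,-0.038,0,0,0,-7.7,0.3,0.0174,-0.038,0,0,0,-7.7,0.3,0.0174,-0.038,0,0,0,-7.7,0.3,0.0174,-0.038,0,0,0,-7.7,0.3]

```text
t: 19.75
eef_pos: [0.5559, -0.2092, 0.1576]
tool_rot: [0.0, -0.287, 0.958, 0.001]
contact_force: [-0.7, 0.8, -2.0]
gripper_width: 0.491
grasp_force: 61.8
```

```bash
python3 go.py .554 -.2135 .14 213; python3 - <<'E'
from h import *
o=get_obs();R=Rt(o['tool_rot']);c=snap('wrist','w7');s=snap('scene','s7')
e=np.array(o['eef_pos'])
print('collar centre px expected top',proj(c,e+[0,0,.0453]),'spindle top',proj(c,[.554,-.2135,.14]))
m=np.hstack([crop(c,220,160,200,225,2),crop(s,242,130,60,67,6.67)[:450]])
m=cv2.resize(m,(800,450));cv2.imwrite('pics/w7.png',m)
E
```

```text
19.75 [ 0.5559 -0.2092  0.1576] yaw -146.62 tilt [-0.0012  0.0014 -1.    ] q [ 0.91  0.54 -0.89  1.76  0.47  1.07  2.01] w 0.49115191980561407 F [-0.74200703  0.83940506 -1.95278834]
shift [ 0.004  -0.0026  0.0176] rz 0.38395358837158255
rotvec [0.08 0.07 0.38]
collar centre px expected top [329.  272.7] spindle top [324.6 215.3]Traceback (most recent call last):
  File "<stdin>", line 5, in <module>
    return _nx.concatenate(arrs, 1, dtype=dtype, casting=casting)
           ~~~~~~~~~~~~~~~^^^^^^^^^^^^^^^^^^^^^^^^^^^^^^^^^^^^^^^
ValueError: all the input array dimensions except for the concatenation axis must match exactly, but along dimension 0, the array at index 0 has size 450 and the array at index 1 has size 447
```

Emit:
arm_command:
  commands: [0.004,-0.0026,0.004,0,0,0.3,0.3,0.004,-0.0026,0.006,0,0,0.3,0.3,0.004,-0.0026,0.006,0,0,0.3,0.3,0.004,-0.0026,0.006,0,0,0.3,0.3]

```text
t: 20.25
eef_pos: [0.554, -0.2159, 0.152]
tool_rot: [0.001, -0.284, 0.959, 0.0]
contact_force: [0.1, -0.3, -1.5]
gripper_width: 0.491
grasp_force: 61.8
```

```bash
python3 go.py .554 -.2135 .14 213; python3 - <<'E'
from h import *
o=get_obs();R=Rt(o['tool_rot']);c=snap('wrist','w7')
e=np.array(o['eef_pos'])
print('collar top px',proj(c,e+[0,0,.0453]),'bottom',proj(c,e+[0,0,.0153]),'spindle top',proj(c,[.554,-.2135,.14]),'slot',proj(c,[.6275,-.1655,.112]))
cv2.imwrite('pics/w7.png',crop(c,220,150,200,150,4))
E
```

```text
20.25 [ 0.554  -0.2159  0.152 ] yaw -147.03 tilt [-0.0011  0.     -1.    ] q [ 0.92  0.55 -0.89  1.76  0.48  1.06  2.01] w 0.49128692327092377 F [ 0.07985838 -0.34065878 -1.50958113]
shift [-0.0013  0.002   0.012 ] rz -0.027067995709785464
rotvec [ 0.    0.06 -0.03]
collar top px [328.8 272.7] bottom [328.6 243.5] spindle top [331.5 225.9] slot [330.9 307.8]
```

View pics/w7.png

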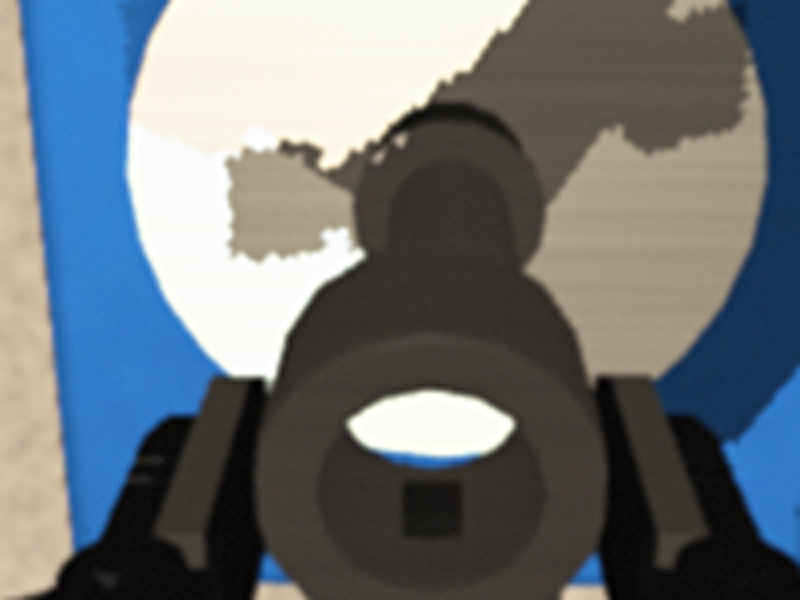

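The collar's bore centre is at about crop (431,490) and the spindle at about (451,200), while the screw foot at (432,510) is on the bore's centre line. I turn this into the sideways error.

```bash
python3 - <<'E'
from h import *
c=np.load('pics/w7.npz');o=get_obs();R=Rt(o['tool_rot']);e=o['eef_pos']
L=lambda X:(R.T@(X-e)).round(4)
print('collar top',L(plane(c,(220+431/4,272.7),e[2]+.0453)),'foot',L(plane(c,(220+432/4,150+510/4),e[2]+.034)))
# bore far edge / rim front edge
print('rim front (r22)',L(plane(c,(220+431/4,150+333/4),e[2]+.0453)),'lower rim front',L(plane(c,(220+435/4,150+245/4),e[2]+.0153)))
print('spindle mid z.12',L(plane(c,(220+451/4,150+200/4),.12)),'seat z.096',L(plane(c,(220+450/4,150+195/4),.096)),'axis',L(np.array([.554,-.2135,.14])))
s7=np.load('pics/s7.npz')
E
```

```text
collar top [ 0.0001 -0.0005 -0.0453] foot [-0.0101 -0.0003 -0.034 ]
rim front (r22) [ 0.021  -0.0005 -0.0453] lower rim front [ 0.02    0.0001 -0.0153]
spindle mid z.12 [0.0099 0.0032 0.0321] seat z.096 [0.0025 0.0034 0.0561] axis [-0.0012  0.0021  0.0121]
```

Emit:
arm_command:
  commands: [0,0.003,0.003,0,0,0,0.3,0,0.003,0.009,0,0,0,0.3,0,0.003,0.015,0,0,0,0.3,0,0.003,0.021,0,0,0,0.3,0,0.003,0.026,0,0,0,0.3,0,0.003,0.029,0,0,0,0.3,0,0.003,0.03,0,0,0,0.3]

```text
t: 21.0
eef_pos: [0.5523, -0.2134, 0.1216]
tool_rot: [0.0, -0.284, 0.959, 0.0]
contact_force: [-0.4, -1.2, -2.1]
gripper_width: 0.492
grasp_force: 61.8
```

```bash
python3 go.py .5545 -.2133 .07 213; python3 -c "
from h import *
o=get_obs();R=Rt(o['tool_rot']);print('tool F',R.T@o['contact_force'],'T',R.T@o['torque'])"
```

```text
21.0 [ 0.5523 -0.2134  0.1216] yaw -147.03 tilt [-9.e-04  5.e-04 -1.e+00] q [ 0.9   0.58 -0.87  1.79  0.51  1.01  1.98] w 0.49217295816553197 F [-0.40007368 -1.1775614  -2.09254903]
shift [-0.0019 -0.0011  0.0516] rz -0.02641881590432149
rotvec [ 0.03  0.05 -0.03]
tool F [ 0.9783489  -0.7711058   2.09133941] T [-0.01049794  0.03353569  0.06100774]
```

No contact yet, and the bore is just over the chamfer. I continue in small steps.

Emit:
arm_command:
  commands: [-0.0005,0,0.002,0,0,0,0.3,-0.0005,0,0.004,0,0,0,0.3,-0.0005,0,0.006,0,0,0,0.3,-0.0005,0,0.006,0,0,0,0.3]

```text
t: 21.4
eef_pos: [0.5527, -0.2132, 0.1158]
tool_rot: [0.0, -0.284, 0.959, 0.0]
contact_force: [-0.2, 1.1, -3.1]
gripper_width: 0.49
grasp_force: 61.8
```

Emit:
arm_command:
  commands: [0,0,0.002,0,0,0,0.3,0,0,0.003,0,0,0,0.3,0,0,0.003,0,0,0,0.3]

```text
t: 21.7
eef_pos: [0.5528, -0.2132, 0.1129]
tool_rot: [0.0, -0.284, 0.959, 0.0]
contact_force: [-0.1, 0.1, -2.2]
gripper_width: 0.485
grasp_force: 61.8
```

```bash
python3 go.py .5545 -.2133 .07 213; python3 -c "
from h import *
o=get_obs();R=Rt(o['tool_rot']);print('tool F',R.T@o['contact_force'],'T',R.T@o['torque'])"
```

```text
21.7 [ 0.5528 -0.2132  0.1129] yaw -147.03 tilt [-1.e-03  1.e-04 -1.e+00] q [ 0.89  0.59 -0.86  1.8   0.52  1.    1.97] w 0.48517396173408034 F [-0.1160585   0.05272878 -2.21704097]
shift [-0.0013 -0.001   0.0429] rz -0.02590552642300281
rotvec [ 0.    0.06 -0.03]
tool F [0.07095929 0.1072373  2.21697666] T [ 0.00042881 -0.0363648  -0.01289333]
```

Emit:
arm_command:
  commands: [0,0,0.002,0,0,0,0.3,0,0,0.004,0,0,0,0.3,0,0,0.004,0,0,0,0.3]

```text
t: 22.0
eef_pos: [0.5527, -0.2132, 0.1087]
tool_rot: [0.0, -0.284, 0.959, 0.0]
contact_force: [-0.9, 0.4, -1.7]
gripper_width: 0.488
grasp_force: 61.8
```

Emit:
arm_command:
  commands: [0,0,0.002,0,0,0,0.3,0,0,0.004,0,0,0,0.3,0,0,0.004,0,0,0,0.3]

```text
t: 22.3
eef_pos: [0.5527, -0.2132, 0.1047]
tool_rot: [0.0, -0.284, 0.959, 0.0]
contact_force: [0.3, 0.2, -2.0]
gripper_width: 0.494
grasp_force: 61.8
```

```bash
python3 go.py .5545 -.2133 .07 213; python3 -c "
from h import *
o=get_obs();R=Rt(o['tool_rot']);print('tool F',R.T@o['contact_force'],'T',R.T@o['torque'])"
```

```text
22.3 [ 0.5527 -0.2132  0.1047] yaw -147.03 tilt [-9.e-04  3.e-04 -1.e+00] q [ 0.89  0.6  -0.85  1.8   0.53  0.99  1.96] w 0.4940332335722596 F [ 0.2641398  0.1656022 -2.003904 ]
shift [-0.0014 -0.0011  0.0347] rz -0.027293385224766098
rotvec [ 0.02  0.05 -0.03]
tool F [-0.31000634 -0.00545806  2.00416852] T [0.01549727 0.0272007  0.01682297]
```

It slides freely, with the screw foot already below the flat's upper end. On down to the seat.

Emit:
arm_command:
  commands: [0,0,0.004,0,0,0,0.3,0,0,0.008,0,0,0,0.3,0,0,0.012,0,0,0,0.3,0,0,0.016,0,0,0,0.3,0,0,0.02,0,0,0,0.3,0,0,0.02,0,0,0,0.3]

```text
t: 22.9
eef_pos: [0.5524, -0.2131, 0.0844]
tool_rot: [0.0, -0.284, 0.959, 0.0]
contact_force: [-0.2, -0.9, -2.4]
gripper_width: 0.491
grasp_force: 61.8
```

Emit:
arm_command:
  commands: [0,0,0.003,0,0,0,0.3,0,0,0.006,0,0,0,0.3,0,0,0.009,0,0,0,0.3,0,0,0.012,0,0,0,0.3,0,0,0.012,0,0,0,0.3]

```text
t: 23.4
eef_pos: [0.5533, -0.2132, 0.0733]
tool_rot: [0.001, -0.284, 0.959, -0.0]
contact_force: [-3.0, -0.0, 6.0]
gripper_width: 0.491
grasp_force: 62.4
```

```bash
python3 go.py .5545 -.2133 .066 213; python3 -c "
from h import *
o=get_obs();R=Rt(o['tool_rot']);print('tool F',R.T@o['contact_force'],'T',R.T@o['torque'])"
```

```text
23.4 [ 0.5533 -0.2132  0.0733] yaw -147.02 tilt [-1.5e-03 -6.0e-04 -1.0e+00] q [ 0.87  0.64 -0.82  1.82  0.57  0.93  1.93] w 0.4911147013993077 F [-2.96620846 -0.01061702  5.98961516]
shift [-0.001  -0.0008  0.0073] rz -0.022153311303100054
rotvec [-0.03  0.09 -0.02]
tool F [ 2.48497818  1.60217699 -5.99432293] T [-0.22884059  0.24887249 -0.02854416]
```

Emit:
arm_command:
  commands: [0,0,0.002,0,0,0,0.3,0,0,0.004,0,0,0,0.3,0,0,0.005,0,0,0,0.3,0,0,0.005,0,0,0,0.3]

```text
t: 23.8
eef_pos: [0.5533, -0.2132, 0.0688]
tool_rot: [0.001, -0.284, 0.959, -0.0]
contact_force: [-1.9, 0.5, 7.5]
gripper_width: 0.488
grasp_force: 62.7
```

Emit:
arm_command:
  commands: [0,0,0.001,0,0,0,0.3,0,0,0.002,0,0,0,0.3,0,0,0.002,0,0,0,0.3]

```text
t: 24.1
eef_pos: [0.5534, -0.2132, 0.0685]
tool_rot: [0.001, -0.284, 0.959, -0.001]
contact_force: [-7.9, 0.4, 20.9]
gripper_width: 0.487
grasp_force: 64.0
```

```bash
python3 go.py .5545 -.2133 .066 213; python3 -c "
from h import *
o=get_obs();R=Rt(o['tool_rot']);print('tool F',R.T@o['contact_force'],'T',R.T@o['torque'])"
```

```text
24.1 [ 0.5534 -0.2132  0.0685] yaw -147.04 tilt [-6.0e-04 -1.8e-03 -1.0e+00] q [ 0.86  0.64 -0.82  1.83  0.58  0.93  1.93] w 0.4869253858768085 F [-7.92452057  0.41000894 20.9301987 ]
shift [-0.0009 -0.0006  0.0025] rz -0.037784393986612486
rotvec [-0.1   0.03 -0.04]
tool F [  6.41336171   4.61787028 -20.94238327] T [-1.23448372  1.36396125  0.00403259]
```

At the stop: the force jumped to 21 N and the TCP is at 0.0685 against 0.0687 expected. Yaw is 213°, so the screw points at 33°, and the collar is level and gripped at 64 N. Handing in.

```bash
python3 -c "
from station import *
print(hand_in())"
```

```text
the job is handed in; nothing more can be done
None
```

I handed the job in at about 24 s with the spindle flat facing the key slot. The collar is pressed down to the spring seat's stop, its screw on the flat pointing at the slot, and it is still gripped at about 64 N; no verdict came back, and I inferred this end state from arm readings, not a final picture.

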